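# Clamp the shaft flat-up under the drop latch

### The job

Roll the shaft in its V-blocks until the milled flat faces straight up (its cross pin then stands upright). Then lift the hold-down bar by its ball knob over the keeper's low cheek, let it drop fully home in the keeper notch across the flat, and let go.

Things in the scene. Friction and masses are not known exactly. Their poses are not given: they have to be found in the camera images.
- fixture: Clamping fixture bolted to the bench: grey base plate 165 x 225 x 15 mm, two V-blocks, a pivot post, a keeper. Origin on the bench below the middle of the shaft. x runs along the shaft (axis at y 0, z 55 mm), y from the pivot post (y -95) to the keeper (y +65), z up. V-blocks at x -34 and +34 mm, 18 mm wide, y within 35 mm, tops at z 55 mm.
- latch_pivot (a point): Where the hold-down bar pivots, on the post (fixture frame 0, -95, 78.5 mm; axes as the fixture's): the bar swings about the vertical and lifts about a level pin through this point. The bar is steel, 20 mm wide, 14 mm thick; level, its underside is 71.5 mm above the bench.
- notch (a point): Middle of the keeper's notch floor (fixture frame 0, 65, 71.5 mm), axes as the fixture's. The notch is 30 mm wide along x, open along y (keeper 16 mm long); the bar is 20 mm wide. The low cheek on the +x side, where the bar comes from, is 8 mm thick and rises 16 mm above the floor; the tall cheek on the -x side rises 26 mm and stops the bar.
- shaft (a joint): Roll of the shaft (rad): 0 = flat up, cross pin upright; positive = flat and pin lean to the fixture's +y (keeper) side; starts at 0.5 to 0.9. It rolls in place, cannot be lifted out, has light friction (about 0.07 N m) and stays where left. Journals 24 mm thick; middle boss 48 mm thick, 40 mm long, with one flat 14 mm from the axis. Unless the flat is up, the boss holds the bar out of the notch.
- pin_end (a point): Free end of the cross pin, a steel pin 12 mm in diameter standing out radially on the same side as the flat, at x = -62 mm of the fixture, near the shaft's end; this end lies 75 mm from the shaft axis, 63 mm proud of the shaft. Push or pinch the pin (1 to 2 N) to roll the shaft. z of this frame points out along the pin.
- latch_swing (a joint): Swing of the hold-down bar about the pivot post (rad): 0 = over the shaft and keeper notch, along the fixture's +y; positive = swung away towards the fixture's +x, where it starts at 0.5 to 0.95. Light friction, stays where it is left.
- latch_bar (a joint): Lift of the bar's free end (rad): 0 = level, its rest height both when parked and when home in the notch; positive = raised, at most 0.8. It drops by its own weight when let go. It must be raised by more than 0.11 to pass over the low cheek.
- knob (a point): Centre of the black ball knob (36 mm in diameter, on a stem 14 mm thick) on top of the bar's free end: 200 mm along the bar from the pivot and 42 mm above the bar's middle plane, 120 mm above the bench when the bar is level. About 2 to 3 N there lifts the bar. y of this frame points along the bar, away from the pivot.

How it is judged:
By the outcome, as a careful person would: the job done as asked, in the order asked, and still so for the second after the job is handed in, with the robot touching nothing.
It also fails if it takes over 48 s, if anything falls off the work surface, if the arm or the gripper's body presses on something with over 40 N, if the wrist force passes 120 N, or if a joint passes its speed limit or range.

### The arm

A 6-joint arm with a two-finger parallel gripper is mounted at the origin on the work surface. World frame = base frame: x ahead of the robot, y to its left, z up, the work surface at z = 0. Lengths are in m, angles in rad, forces in N, time in s.
With the tool pointing down it reaches from about 0.35 to 0.775 m from the base axis. Payload 7.3 kg.
Tool frame: the origin (TCP) lies at the very end of the fingers, on their centre line; the grasp point (between the pads) lies 19 mm behind it; z points along the fingers, y is the line along which they close (so a half turn about z gives the same grasp; the last joint's range is limited). The gripper opens to 92 mm and grips with 3 to 60 N. Pads are 19 mm wide; open, the fingers measure 130 mm over their backs; the gripper's body (75 mm by 190 mm) begins 47 mm behind the grasp point.
Start: joints at [-1.371, 0.342, 1.524, -0, 1.275, -0.146], TCP at [0.178, -0.494, 0.227] pointing down, gripper open.
Joint ranges: [-2.53, 2.53], [-0.77, 2.02], [0.04, 2.7], [-1, 4.14], [0.28, 2.66], [-3.11, 3.11]. Speed limits (rad/s): [2.57, 2.57, 3.14, 3.14, 3.14, 3.14].

### API

Orientations are given as [roll, pitch, yaw] about the fixed x, y, z axes, in that order (R = Rz(yaw) Ry(pitch) Rx(roll)).
In Python, from cell import robot gives the robot as it stands. The module is installed in compiled form; this text tells all that it offers.
- The arm moves only by the tool arm_command, never from a script. Its argument "moves" is a list of rows, each a list of 3 entries, a list of its own where there are three numbers: the shift along the tool's x, y, z in m, then the turn, a rotation vector about the tool's x, y, z in rad, then the finger opening in m, from 0 to 0.0918. In form: [[[dx, dy, dz], [ax, ay, az], claw], ...]. A call has exactly 5 rows; each row is the pose to reach, as a shift and turn from the pose commanded when the call began, along the tool's axes at that moment; what a row does not reach only later rows make up. A row lasts 1/10 s, in which the tool goes at most 50 mm and 8.59 degrees, less where a joint would pass 70% of its speed; a pose out of reach is approached as far as the arm can. A call with a gripper value outside its range is refused whole. The fingers move at their own pace and stop on an object; "squeeze" is the grip in N (left out, the last holds). Time passes only in rows, so rows that repeat a pose let the fingers close, or fill a call up. It gives the time, the measured TCP pose, the force, the opening and the grip force at its end, in the units of the state.
- robot.observe(): the state, without advancing time (a new reading comes with each control period).
- robot.read_camera(name): name is "scene" or "top" or "wrist"; returns the picture (480x640x3 uint8, red, green, blue); there is no depth.
- robot.camera_model(name): a dict with "fx", "fy", "cx", "cy" (pixels), "R" (3x3) and "t" (3): a world point X has camera coordinates R X + t. Camera axes: x right, y down, z forward; pixel columns grow to the right and rows downward; lengths in m; the calibration is good to about 2 mm. A picture is of the moment at which its call begins: read the wrist's pose just before it. camera_model takes no time and is no camera call; for the wrist camera it gives the pose at the moment of the call.
- robot.hand_in(): hands the job in; it is judged then, once.
The state is a dict: "time": time; "qpos": joint angles; "qvel": joint speeds; "joint_efforts": joint torques, N m; "tool_pos": TCP position; "tool_rot": TCP orientation; "contact_force": force on the tool from outside, world axes, zero at the start; "torque": the same for the moment, N m; "opening": finger opening in m; "grip_force": force on a finger pad.
Only numpy, scipy, OpenCV 4.12 (cv2) and the standard library are available. Lean on these libraries where they do the work, as an engineer would, in place of code of your own. Each camera call takes 0.05 s, during which the arm holds its last target. There are 200 camera calls.

## Working session

There is one attempt and no reset: what is moved stays moved. The work goes in short steps, Python scripts to look and compute and a tool call to move; the robot and the scene stay as the last step left them, time stands still between calls to the robot, and variables do not carry over. Pictures are saved under pics/ and viewed, at most 10 in all, crops included, and the job is handed in when it is done.

Besides the shell and the picture viewer there is one more tool, called after "Request:" as name(argument=value, ...) on one line, values as JSON. arm_command: Moves the arm, as the interface text tells. Its arguments: {"type":"object","properties":{"moves":{"type":"array"},"squeeze":{"type":"number"}},"required":["moves"]}

```bash
mkdir -p pics; python3 - <<'E'
from cell import robot
import cv2
s=robot.observe();print({k:s[k] for k in('time','tool_pos','tool_rot','opening','qpos')})
for n in('scene','top'):
    im=robot.read_camera(n);cv2.imwrite(f'pics/{n}0.png',im[:,:,::-1]);print(n,robot.camera_model(n))
E
```

```text
{'time': 0.0, 'tool_pos': array([ 0.17787988, -0.4935185 ,  0.22603696]), 'tool_rot': array([-3.14006530e+00, -2.01766597e-04,  3.45795948e-01]), 'opening': 0.09190186984650263, 'qpos': array([-1.37099995e+00,  3.42735958e-01,  1.52502026e+00, -2.36049879e-05,
        1.27537690e+00, -1.45992830e-01])}
scene {'fx': 611.7120882205804, 'fy': 611.7120882205804, 'cx': 318.9248521989337, 'cy': 242.21289601227892, 'R': array([[-0.19245288,  0.98130499, -0.00154937],
       [ 0.82565338,  0.1610729 , -0.54069587],
       [-0.530338  , -0.10533772, -0.84121672]]), 't': array([ 0.08353203, -0.39009827,  1.15339389])}
top {'fx': 489.12315427942195, 'fy': 489.12315427942195, 'cx': 321.63323517587145, 'cy': 242.3749553192905, 'R': array([[-0.2482157 , -0.96868884, -0.00555895],
       [-0.94639722,  0.24372016, -0.21197355],
       [ 0.20669124, -0.04735419, -0.97725959]]), 't': array([0.14035833, 0.48491411, 0.64197418])}
```

View pics/top0.png

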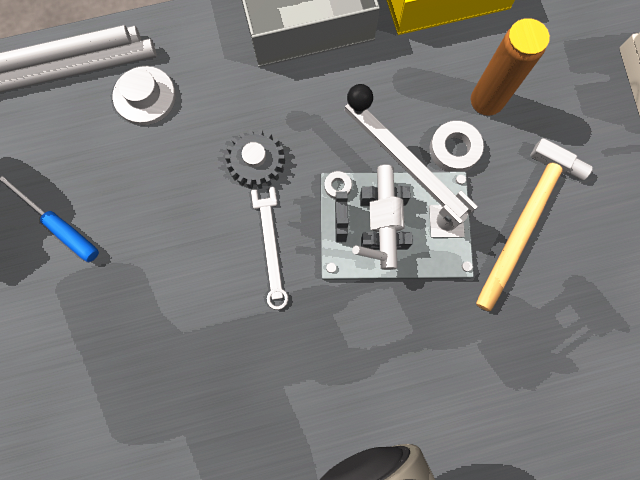

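View pics/scene0.png

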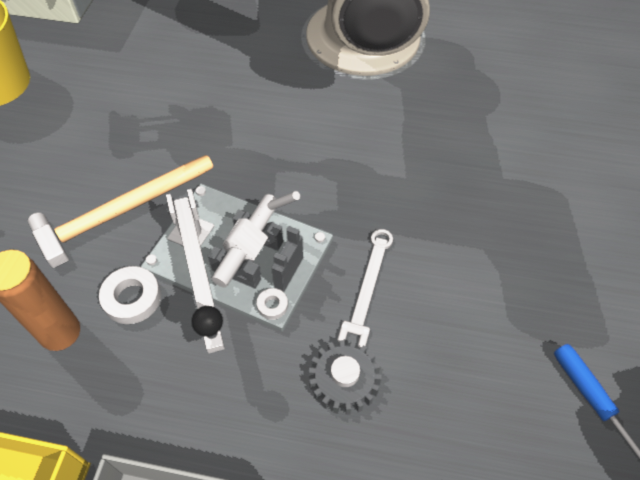

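The top view shows the knob at (360,97), the pin end at (357,250), and plate corners near (321,173), (466,172), (474,277) and (321,279). In the scene view the knob is at (207,321), the pin end at (296,196), and plate corners at (203,185), (333,235) and (282,328).

```bash
cat > h.py <<'E'
import numpy as np, cv2
from cell import robot
from scipy.spatial.transform import Rotation as Rn
def ray(m,uv):
    R=np.array(m['R']);t=np.array(m['t'])
    d=R.T@np.array([(uv[0]-m['cx'])/m['fx'],(uv[1]-m['cy'])/m['fy'],1]);return -R.T@t,d/np.linalg.norm(d)
def onz(m,uv,z):
    c,d=ray(m,uv);return c+d*(z-c[2])/d[2]
def tri(obs):
    A=0;b=0
    for m,uv in obs:
        c,d=ray(m,uv);P=np.eye(3)-np.outer(d,d);A=A+P;b=b+P@c
    X=np.linalg.solve(A,b);return X,[np.linalg.norm((np.eye(3)-np.outer(ray(m,u)[1],ray(m,u)[1]))@(X-ray(m,u)[0])) for m,u in obs]
def proj(m,X):
    p=np.array(m['R'])@X+np.array(m['t']);return np.array([m['fx']*p[0]/p[2]+m['cx'],m['fy']*p[1]/p[2]+m['cy']])
E
python3 - <<'E'
from h import *
T=robot.camera_model('top');S=robot.camera_model('scene')
def blob(f,uv,r):
    im=cv2.imread(f);g=(im.max(2)<45).astype(np.uint8);n,l,st,ce=cv2.connectedComponentsWithStats(g)
    k=l[uv[1],uv[0]];return ce[k],st[k]
kt,a=blob('pics/top0.png',(360,97),0);ks,b=blob('pics/scene0.png',(207,321),0);print(kt,a,ks,b)
print('knob',tri([(T,kt),(S,ks)]))
print('pin',tri([(T,(357,250)),(S,(296,196))]))
ct=np.array([onz(T,u,.015) for u in[(321,173),(466,172),(474,277),(321,279)]])
cs=np.array([onz(S,u,.015) for u in[(203,185),(333,235),(282,328),(143,258)]])
print(ct,cs)
im=cv2.imread('pics/top0.png')[150:300,300:500];cv2.imwrite('pics/t1.png',cv2.resize(im,(800,600),interpolation=2))
E
```

```text
[360.38571429  98.90714286] [348  84  25  30 420] [319.54540417 239.5808337 ] [     0      0    640    480 306778]
knob (array([ 0.61007097, -0.009461  ,  0.23928175]), [np.float64(0.04651698416742476), np.float64(0.04651698416742475)])
pin (array([ 0.47186334, -0.02388516,  0.10611132]), [np.float64(0.00029016147620473405), np.float64(0.00029016147620472153)])
[[ 0.61900502 -0.01279384  0.015     ]
 [ 0.56458762 -0.22987291  0.015     ]
 [ 0.40599615 -0.19084614  0.015     ]
 [ 0.45921881  0.02810287  0.015     ]] [[ 0.41192271 -0.18621914  0.015     ]
 [ 0.46431868  0.02687052  0.015     ]
 [ 0.62271713 -0.01291446  0.015     ]
 [ 0.55469784 -0.23157722  0.015     ]]
```

View pics/t1.png

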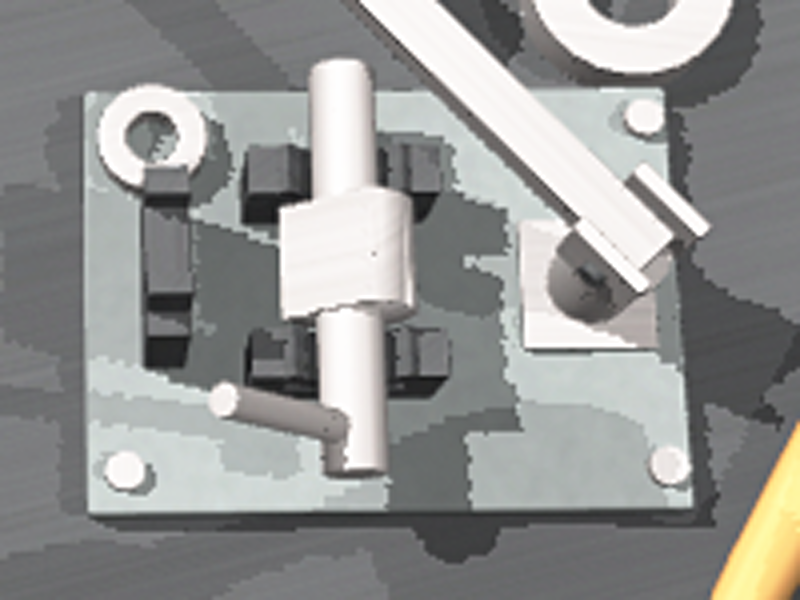

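The close crop confirms the plate corners. The pin leans to the keeper side (left), and the bar's clevis is at the lower right.

```bash
python3 - <<'E'
from h import *
T=robot.camera_model('top');S=robot.camera_model('scene')
kn,e=tri([(T,(360.2,97)),(S,(207.3,321))]);print('knob',kn,e,onz(T,(360.2,97),.12))
pin,_=tri([(T,(356.3,250)),(S,(296,196))])
y=-.2475
R=np.array([[np.cos(y),-np.sin(y),0],[np.sin(y),np.cos(y),0],[0,0,1]])
a=np.arccos((pin[2]-.055)/.075)
o=pin-R@[-.062,.075*np.sin(a),0];o[2]=0
print('a',a,'origin from pin',o)
# shaft ends mid at top of shaft z~.067 : both ends in top
for u in[(341,65),(355,468)]: 
    p=onz(T,(300+u[0]/4,150+u[1]/4),.067);print('shaft end in fixture',R.T@(p-o))
for u in[(168,240)]:
    p=onz(T,(300+u[0]/4,150+u[1]/4),.0715);print('notch',R.T@(p-o))
for u in[(84,92),(664,90),(692,510),(88,516)]:
    p=onz(T,(300+u[0]/4,150+u[1]/4),.015);print('corner',R.T@(p-o))
for k in (kn,onz(T,(360.2,97),.12)):
    q=R.T@(k-o)-[0,-.095,0];print('knob rel pivot',q,np.hypot(q[0],q[1]),np.arctan2(q[0],q[1]))
s=robot.observe();print(s['tool_pos'],s['tool_rot'],s['time'])
# wrist cam model vs tool
W=robot.camera_model('wrist');Rt=Rn.from_euler('xyz',s['tool_rot']).as_matrix();C=-np.array(W['R']).T@W['t'];print('cam in tool',Rt.T@(C-s['tool_pos']),Rt.T@np.array(W['R']).T)
E
```

```text
knob [ 0.67547977 -0.08357719  0.1170011 ] [np.float64(8.572148758059648e-05), np.float64(8.572148758055243e-05)] [ 0.67392662 -0.08284668  0.12      ]
a 0.8156149397268689 origin from pin [ 0.51881573 -0.09153221  0.        ]
shaft end in fixture [0.06833665 0.00826446 0.067     ]
shaft end in fixture [-0.07815211  0.00798793  0.067     ]
notch [0.00211297 0.07134311 0.0715    ]
corner [0.07784692 0.10088351 0.015     ]
corner [ 0.07745336 -0.12285831  0.015     ]
corner [-0.08578728 -0.12240517  0.015     ]
corner [-0.08709525  0.09991557  0.015     ]
knob rel pivot [0.14994133 0.14109231 0.1170011 ] 0.20588696865216943 0.8157942873450648
knob rel pivot [0.14825655 0.14142007 0.12      ] 0.20488933698646436 0.80899418260107
[ 0.17790066 -0.49356339  0.22611847] [-3.14023371e+00 -1.74816979e-04  3.45823732e-01] 0.1
cam in tool [ 0.07516583  0.00164493 -0.15737296] [[ 5.00477154e-04 -9.59986020e-01 -2.80047479e-01]
 [ 9.99999183e-01  1.51006072e-04  1.26947412e-03]
 [-1.17638854e-03 -2.80047885e-01  9.59985311e-01]]
```

```bash
cat >> h.py <<'E'
YAW=-.2475;O=np.array([.516,-.0841,0])
RF=Rn.from_euler('z',YAW).as_matrix()
def F(x,y,z): return O+RF@np.array([x,y,z])
def row(Xw,yaw):
    s=robot.observe();R=Rn.from_euler('xyz',s['tool_rot'])
    d=R.inv().apply(np.array(Xw)-s['tool_pos']);w=(R.inv()*Rn.from_euler('xyz',[np.pi,0,yaw])).as_rotvec()
    return d.round(4).tolist(),w.round(4).tolist()
def knobF(s,l,dz=0):  # knob centre in fixture for swing s, lift l
    r=.2*np.cos(l)-.042*np.sin(l);return F(r*np.sin(s),-.095+r*np.cos(s),.0785+.2*np.sin(l)+.042*np.cos(l)+dz)
def st():
    s=robot.observe();print('t',round(s['time'],2),'fix',(RF.T@(s['tool_pos']-O)).round(4),'rot',s['tool_rot'].round(3),'F',s['contact_force'].round(1),'op',round(s['opening'],4),'g',s['grip_force'])
E
python3 -c "
from h import *
print(row(F(-.062,.03,.19),YAW))"
```

```text
([0.4222, -0.3301, 0.0366], [-0.0014, 0.0002, 0.5933])
```

Request:
arm_command(moves=[[[0.422,-0.33,0.036],[0,0,0.593],0.0918],[[0.422,-0.33,0.036],[0,0,0.593],0.0918],[[0.422,-0.33,0.036],[0,0,0.593],0.0918],[[0.422,-0.33,0.036],[0,0,0.593],0.0918],[[0.422,-0.33,0.036],[0,0,0.593],0.0918]])

```text
time: 0.6
tool_pos: [0.3052, -0.2919, 0.2106]
tool_rot: [3.142, -0.0, -0.252]
contact_force: [1.4, -0.3, 0.0]
opening: 0.0919
grip_force: 0.0
```

```bash
python3 -c "
from h import *
st();print(row(F(-.062,.03,.19),YAW))"
```

```text
t 0.6 fix [-0.1535 -0.2531  0.2106] rot [ 3.142 -0.    -0.252] F [ 1.4 -0.3  0. ] op 0.0919 g 0.0
([0.0901, -0.2835, 0.0205], [0.0001, -0.0001, -0.0049])
```

Request:
arm_command(moves=[[[0.09,-0.283,0.02],[0,0,-0.005],0.0918],[[0.09,-0.283,0.02],[0,0,-0.005],0.0918],[[0.09,-0.283,0.02],[0,0,-0.005],0.0918],[[0.09,-0.283,0.02],[0,0,-0.005],0.0918],[[0.09,-0.283,0.02],[0,0,-0.005],0.0918]])

```text
time: 1.1
tool_pos: [0.4368, -0.0793, 0.1938]
tool_rot: [3.141, -0.0, -0.242]
contact_force: [1.0, -1.5, 0.7]
opening: 0.0917
grip_force: 0.0
```

```bash
python3 -c "
from h import *
st();print(row(F(-.062,.03,.19),YAW))"
```

```text
t 1.1 fix [-0.0779 -0.0147  0.1938] rot [ 3.141 -0.    -0.242] F [ 1.  -1.5  0.7] op 0.0917 g 0.0
([0.0162, -0.0447, 0.0038], [0.0002, -0.0, 0.0053])
```

Request:
arm_command(moves=[[[0.016,-0.044,0.004],[0,0,0.005],0.0918],[[0.016,-0.044,0.004],[0,0,0.005],0.0918],[[0.016,-0.044,0.004],[0,0,0.005],0.0918],[[0.016,-0.044,0.004],[0,0,0.005],0.0918],[[0.016,-0.044,0.004],[0,0,0.005],0.0918]])

```text
time: 1.6
tool_pos: [0.4618, -0.0436, 0.1901]
tool_rot: [3.141, 0.0, -0.249]
contact_force: [-0.1, 0.6, 1.0]
opening: 0.0917
grip_force: 0.0
```

```bash
python3 -c "
from h import *
st();im=robot.read_camera('wrist');M=robot.camera_model('wrist');cv2.imwrite('pics/w1.png',im[:,:,::-1])
for n,p in dict(axis_m=(-.062,0,.067),notch=(0,.065,.0715),axis_end=(-.0735,0,.067),axis_p=(.0735,0,.067),pin7=(-.062,.048,.112)).items(): print(n,proj(M,F(*p)).round())
"
```

```text
t 1.6 fix [-0.0625  0.026   0.1901] rot [ 3.141  0.    -0.249] F [-0.1  0.6  1. ] op 0.0917 g 0.0
axis_m [360. 238.]
notch [263. 148.]
axis_end [359. 254.]
axis_p [365.  25.]
pin7 [286. 258.]
```

View pics/w1.png

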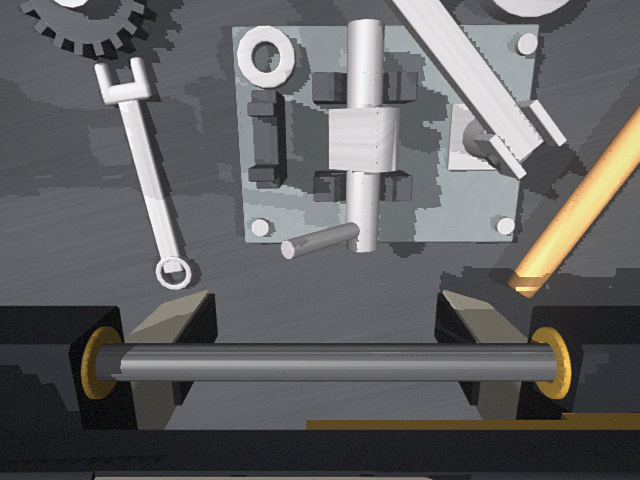

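The wrist view agrees with the estimate to about 3 mm: pin end at (290,249), shaft axis near column 363. I'll shift the origin slightly and go down over the pin.

```bash
cat >> h.py <<'E'
O=O+RF@np.array([.003,-.002,0])
E
python3 -c "
from h import *
print(row(F(-.062,.028,.095),YAW),row(F(-.062,.0,.095),YAW))"
```

```text
([0.0034, -0.0, 0.0951], [0.0002, -0.0001, -0.0019]) ([0.0034, 0.028, 0.0951], [0.0002, -0.0001, -0.0019])
```

Request:
arm_command(moves=[[[0.003,0,0.03],[0,0,-0.002],0.0918],[[0.003,0,0.055],[0,0,-0.002],0.0918],[[0.003,0,0.08],[0,0,-0.002],0.0918],[[0.003,0,0.095],[0,0,-0.002],0.0918],[[0.003,0,0.095],[0,0,-0.002],0.0918]], squeeze=6)

```text
time: 2.15
tool_pos: [0.4636, -0.0438, 0.0935]
tool_rot: [3.142, 0.004, -0.247]
contact_force: [0.3, 0.6, -0.4]
opening: 0.092
grip_force: 0.0
```

Request:
arm_command(moves=[[[0,0.004,0],[0,0,0],0.07],[[0,0.01,0],[0,0,0],0.06],[[0,0.016,0],[0,0,0],0.05],[[0,0.022,0],[0,0,0],0.04],[[0,0.027,0],[0,0,0],0.03]])

```text
time: 2.65
tool_pos: [0.4592, -0.0699, 0.0961]
tool_rot: [-3.141, -0.002, -0.246]
contact_force: [-0.1, 2.4, 1.7]
opening: 0.0602
grip_force: 1.0
```

```bash
python3 -c "
from h import *
st();print(row(F(-.062,.0,.095),YAW))"
```

```text
t 2.65 fix [-0.0616  0.0019  0.0961] rot [-3.141e+00 -2.000e-03 -2.460e-01] F [-0.1  2.4  1.7] op 0.0602 g 1.0061103478074074
([-0.0005, 0.0019, 0.0011], [-0.0002, -0.0023, 0.002])
```

Pushing the pin already; now close with centring.

Request:
arm_command(moves=[[[0,0.001,0.001],[0,0,0],0.02],[[0,0.001,0.001],[0,0,0],0.01],[[0,0.001,0.001],[0,0,0],0.006],[[0,0.001,0.001],[0,0,0],0.006],[[0,0.001,0.001],[0,0,0],0.006]], squeeze=15)

```text
time: 3.15
tool_pos: [0.4584, -0.0702, 0.0939]
tool_rot: [3.141, 0.0, -0.245]
contact_force: [0.2, 1.3, 0.4]
opening: 0.016
grip_force: 0.6
```

Request:
arm_command(moves=[[[0,0,0],[0,0,0],0.006],[[0,0,0],[0,0,0],0.006],[[0,0,0],[0,0,0],0.006],[[0,0,0],[0,0,0],0.006],[[0,0,0],[0,0,0],0.006]])

```text
time: 3.65
tool_pos: [0.4584, -0.0702, 0.0939]
tool_rot: [-3.141, 0.0, -0.245]
contact_force: [0.2, 2.1, 0.3]
opening: 0.0116
grip_force: 15.0
```

```bash
python3 -c "
from h import *
st()
M=robot.camera_model('top');S=robot.camera_model('scene')
for n,m in(('top',M),('scene',S)):
    im=robot.read_camera(n);cv2.imwrite(f'pics/{n}2.png',im[:,:,::-1])
"
```

```text
t 3.65 fix [-0.0623  0.0014  0.0939] rot [-3.141  0.    -0.245] F [0.2 2.1 0.3] op 0.0116 g 15.004977732896805
```

Request:
arm_command(moves=[[[0,0,0],[0,0,0],0.05],[[0,0,0],[0,0,0],0.05],[[0,0,0],[0,0,0],0.05],[[0,0,-0.04],[0,0,0],0.05],[[0,0,-0.08],[0,0,0],0.05]])

```text
time: 4.25
tool_pos: [0.4575, -0.0702, 0.1741]
tool_rot: [3.141, 0.003, -0.245]
contact_force: [1.2, 0.4, 0.6]
opening: 0.0464
grip_force: 0.0
```

Request:
arm_command(moves=[[[-0.015,0,-0.02],[0,0,0],0.06],[[-0.03,0,-0.03],[0,0,0],0.07],[[-0.05,0,-0.03],[0,0,0],0.07],[[-0.05,0,-0.03],[0,0,0],0.07],[[-0.05,0,-0.03],[0,0,0],0.07]])

```text
time: 4.75
tool_pos: [0.4102, -0.0584, 0.2042]
tool_rot: [3.141, -0.001, -0.245]
contact_force: [-0.4, 0.7, -0.4]
opening: 0.0697
grip_force: 0.0
```

```bash
python3 -c "
from h import *
st()
ims=[]
for n in('wrist','top','scene'):
    M=robot.camera_model(n);im=robot.read_camera(n)[:,:,::-1];cv2.imwrite(f'pics/{n}3.png',im)
    u=proj(M,F(0,0,.07));w=120 if n=='wrist' else 60
    x,y=int(u[0])-w,int(u[1])-w;y=max(0,y);x=max(0,x);c=im[y:y+2*w,x:x+2*w];ims.append(cv2.resize(c,(266,266),interpolation=2));print(n,x,y,c.shape,'scale',266/2/w)
    for nm,p in dict(tip=(-.062,0,.13),base=(-.062,0,.067),end=(-.0735,0,.055)).items(): print(nm,proj(M,F(*p)).round(1))
cv2.imwrite('pics/c3.png',np.hstack(ims))
"
```

```text
t 4.75 fix [-0.1118  0.001   0.2042] rot [ 3.141e+00 -1.000e-03 -2.450e-01] F [-0.4  0.7 -0.4] op 0.0697 g 0.0
wrist 204 0 (240, 240, 3) scale 1.1083333333333334
tip [324.3 175.7]
base [324.5 165.5]
end [324.5 179.8]
top 329 152 (120, 120, 3) scale 2.216666666666667
tip [397.6 247.3]
base [390.9 256.5]
end [390.1 266.2]
scene 184 171 (120, 120, 3) scale 2.216666666666667
tip [262.1 171.5]
base [265.7 200. ]
end [270.  199.2]
```

View pics/c3.png

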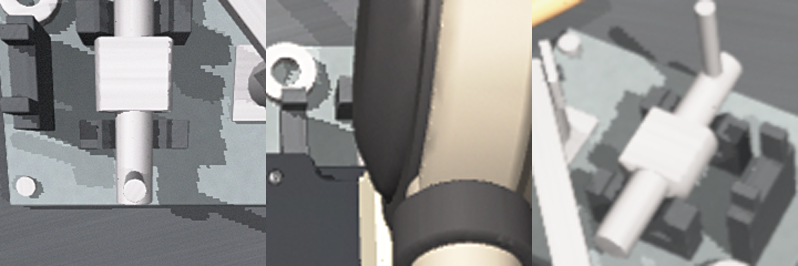

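View pics/wrist3.png

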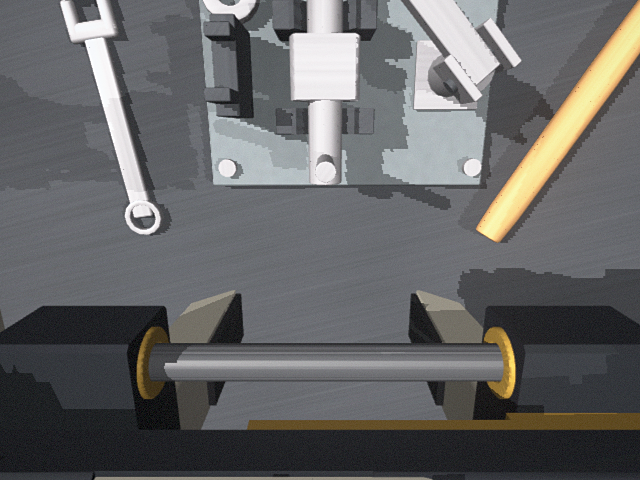

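The shaft is upright: pin tip at (326,170) on the axis column (~325), with the boss symmetric and its flat up. The knob is next.

```bash
python3 -c "
from h import *
print(row([.673,-.083,.19],.485))"
```

```text
([0.2606, -0.0399, 0.0138], [0.0002, 0.0, -0.7303])
```

Request:
arm_command(moves=[[[0.05,-0.008,0.003],[0,0,-0.146],0.0918],[[0.1,-0.016,0.006],[0,0,-0.292],0.0918],[[0.15,-0.024,0.009],[0,0,-0.438],0.0918],[[0.2,-0.032,0.012],[0,0,-0.584],0.0918],[[0.25,-0.039,0.014],[0,0,-0.73],0.0918]])

```text
time: 5.4
tool_pos: [0.6607, -0.0807, 0.1889]
tool_rot: [-3.141, 0.001, 0.491]
contact_force: [0.4, -0.5, 0.5]
opening: 0.092
grip_force: 0.0
```

```bash
python3 -c "
from h import *
st();print(row([.673,-.083,.19],.485))
M=robot.camera_model('wrist');im=robot.read_camera('wrist')[:,:,::-1];cv2.imwrite('pics/w4.png',im);print(proj(M,np.array([.673,-.083,.12])))"
```

```text
t 5.4 fix [0.1364 0.0407 0.1889] rot [-3.141e+00  1.000e-03  4.910e-01] F [ 0.4 -0.5  0.5] op 0.092 g 0.0
([0.0098, 0.0078, -0.0011], [-0.0005, 0.0007, 0.0059])
[336.11152971 244.88762022]
```

View pics/w4.png

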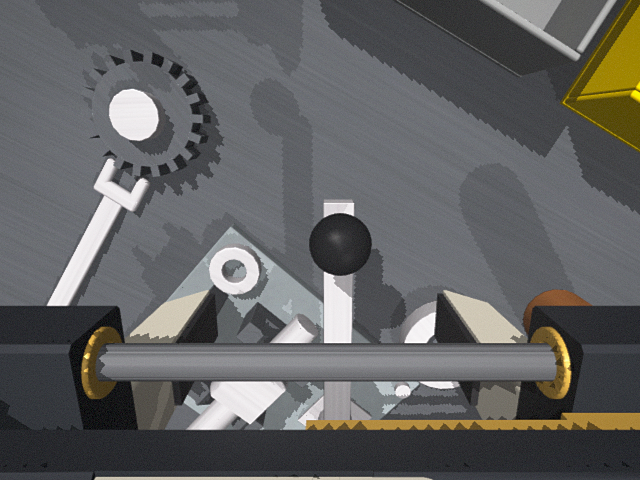

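The ball is at (340,244), 4 px right of the prediction, and the bar is aligned. The tall orange cylinder at right (565,300) needs a clearance check.

```bash
python3 -c "
from h import *
T=robot.camera_model('top');S=robot.camera_model('scene')
X,e=tri([(T,(528,37)),(S,(10,270))]);print('cyl top',X,e)
s=robot.observe();R=Rn.from_euler('xyz',s['tool_rot']);print(R.inv().apply(X-s['tool_pos']), RF.T@(X-O))
print(onz(T,(490,105),0),onz(S,(62,338),0))"
```

```text
cyl top [ 0.67802103 -0.3058926   0.16535711] [np.float64(0.0004577649691016382), np.float64(0.00045776496910166555)]
[-0.09762179  0.20189153  0.01991545] [ 0.20841886 -0.17334205  0.16535711]
[ 0.66870802 -0.3088906   0.        ] [ 0.6870058  -0.30171281  0.        ]
```

Request:
arm_command(moves=[[[0.01,0.01,0],[0,0,0.005],0.0918],[[0.01,0.01,0.03],[0,0,0.005],0.0918],[[0.01,0.01,0.06],[0,0,0.005],0.0918],[[0.01,0.01,0.085],[0,0,0.005],0.0918],[[0.01,0.01,0.09],[0,0,0.005],0.0918]])

```text
time: 5.95
tool_pos: [0.67, -0.0845, 0.0956]
tool_rot: [-3.137, 0.006, 0.479]
contact_force: [-0.2, -0.7, 0.0]
opening: 0.092
grip_force: 0.0
```

Request:
arm_command(moves=[[[0,0,0],[0,0,0],0.07],[[0,0,0],[0,0,0],0.05],[[0,0,0],[0,0,0],0.03],[[0,0,0],[0,0,0],0.03],[[0,0,0],[0,0,0],0.03]], squeeze=25)

```text
time: 6.45
tool_pos: [0.6724, -0.0849, 0.1011]
tool_rot: [3.141, -0.001, 0.48]
contact_force: [-0.2, 1.0, 0.8]
opening: 0.0566
grip_force: 0.0
```

Request:
arm_command(moves=[[[0,0,0],[0,0,0],0.03],[[0,0,0],[0,0,0],0.03],[[0,0,0],[0,0,0],0.03],[[0,0,0],[0,0,0],0.03],[[0,0,0],[0,0,0],0.03]])

```text
time: 6.95
tool_pos: [0.672, -0.0848, 0.1001]
tool_rot: [3.142, 0.0, 0.48]
contact_force: [0.7, 0.4, -0.5]
opening: 0.0349
grip_force: 25.0
```

```bash
python3 -c "
from h import *
st()
s=robot.observe();p=RF.T@(s['tool_pos']-O);q=p-[0,-.095,0];r=np.hypot(*q[:2]);sw=np.arctan2(q[0],q[1]);print('r,swing',r,sw)
rs=r-.2
R=Rn.from_euler('xyz',s['tool_rot']);y0=s['tool_rot'][2]
P0=knobF(sw,0)
def g(a,l):
    d=knobF(a,l)-P0; # offset path; radial error scaled away
    return R.inv().apply(d).round(4).tolist(),[0,0,round(-(sw-a),4)]
for l in(.05,.1,.15,.2,.22):print('L',l,g(sw,l))
for a in np.linspace(sw,0,17)[1:]:print('S',round(a,3),g(a,.22))
for l in(.15,.1,.05,0):print('D',l,g(0,l))
"
```

```text
t 6.95 fix [0.1484 0.0395 0.1001] rot [3.142 0.    0.48 ] F [ 0.7  0.4 -0.5] op 0.0349 g 24.999985098838806
r,swing 0.20033418113876336 0.8345037845857419
L 0.05 ([-0.0023, 0.0, -0.0099], [0, 0, np.float64(-0.0)])
L 0.1 ([-0.0052, 0.0, -0.0198], [0, 0, np.float64(-0.0)])
L 0.15 ([-0.0085, 0.0001, -0.0294], [0, 0, np.float64(-0.0)])
L 0.2 ([-0.0123, 0.0001, -0.0389], [0, 0, np.float64(-0.0)])
L 0.22 ([-0.014, 0.0001, -0.0426], [0, 0, np.float64(-0.0)])
S 0.782 ([-0.0143, -0.0096, -0.0426], [0, 0, np.float64(-0.0522)])
S 0.73 ([-0.0152, -0.0192, -0.0426], [0, 0, np.float64(-0.1043)])
S 0.678 ([-0.0165, -0.0288, -0.0426], [0, 0, np.float64(-0.1565)])
S 0.626 ([-0.0184, -0.0384, -0.0426], [0, 0, np.float64(-0.2086)])
S 0.574 ([-0.0207, -0.0478, -0.0426], [0, 0, np.float64(-0.2608)])
S 0.522 ([-0.0235, -0.0571, -0.0426], [0, 0, np.float64(-0.3129)])
S 0.469 ([-0.0268, -0.0662, -0.0426], [0, 0, np.float64(-0.3651)])
S 0.417 ([-0.0306, -0.0751, -0.0426], [0, 0, np.float64(-0.4173)])
S 0.365 ([-0.0349, -0.0838, -0.0426], [0, 0, np.float64(-0.4694)])
S 0.313 ([-0.0396, -0.0923, -0.0426], [0, 0, np.float64(-0.5216)])
S 0.261 ([-0.0447, -0.1006, -0.0426], [0, 0, np.float64(-0.5737)])
S 0.209 ([-0.0502, -0.1085, -0.0426], [0, 0, np.float64(-0.6259)])
S 0.156 ([-0.0562, -0.1162, -0.0426], [0, 0, np.float64(-0.678)])
S 0.104 ([-0.0625, -0.1235, -0.0426], [0, 0, np.float64(-0.7302)])
S 0.052 ([-0.0692, -0.1305, -0.0426], [0, 0, np.float64(-0.7823)])
S 0.0 ([-0.0763, -0.1371, -0.0426], [0, 0, np.float64(-0.8345)])
D 0.15 ([-0.0727, -0.1412, -0.0294], [0, 0, np.float64(-0.8345)])
D 0.1 ([-0.0705, -0.1437, -0.0198], [0, 0, np.float64(-0.8345)])
D 0.05 ([-0.0686, -0.1458, -0.0099], [0, 0, np.float64(-0.8345)])
D 0 ([-0.067, -0.1476, -0.0], [0, 0, np.float64(-0.8345)])
```

Request:
arm_command(moves=[[[-0.0023,0,-0.01],[0,0,0],0.03],[[-0.005,0,-0.02],[0,0,0],0.03],[[-0.0085,0,-0.03],[0,0,0],0.03],[[-0.012,0,-0.039],[0,0,0],0.03],[[-0.014,0,-0.0425],[0,0,0],0.03]])

```text
time: 7.45
tool_pos: [0.6595, -0.0916, 0.1442]
tool_rot: [3.141, -0.001, 0.479]
contact_force: [3.2, 1.9, -1.3]
opening: 0.0345
grip_force: 25.0
```

```bash
cat >> h.py <<'E'
def swing(a_list,l=.22,off=-.019,yaw0=1.323):
    st()
    for a in a_list: print(round(a,3),row(knobF(a,l)+[0,0,-.0199],.48+.8345-a))
E
python3 - <<'E'
from h import *
swing([.76,.68,.6,.52,.44])
print(robot.observe()['joint_efforts'].round(1))
M=robot.camera_model('top');im=robot.read_camera('scene')[:,:,::-1];cv2.imwrite('pics/s5.png',im[150:450,50:450])
E
```

```text
t 7.45 fix [0.138  0.0299 0.1442] rot [ 3.141e+00 -1.000e-03  4.790e-01] F [ 3.2  1.9 -1.3] op 0.0345 g 24.999743700027466
0.76 ([-0.0007, -0.014, 0.0009], [0.001, -0.001, -0.075])
0.68 ([-0.0026, -0.0287, 0.0009], [0.001, -0.0009, -0.155])
0.6 ([-0.0056, -0.0433, 0.0009], [0.0011, -0.0009, -0.235])
0.52 ([-0.0097, -0.0576, 0.0009], [0.0011, -0.0009, -0.315])
0.44 ([-0.015, -0.0715, 0.0009], [0.0011, -0.0008, -0.395])
[ -1.  -59.9 -24.4  -0.6   0.6  -0. ]
```

View pics/s5.png

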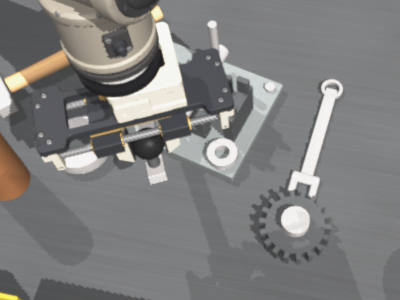

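The knob is held in the raised gripper at (149,146) in the crop, and the pin is still upright at left. Now the swing.

Request:
arm_command(moves=[[[-0.0005,-0.014,0.001],[0,0,-0.075],0.03],[[-0.0025,-0.0285,0.001],[0,0,-0.155],0.03],[[-0.0055,-0.043,0.001],[0,0,-0.235],0.03],[[-0.0095,-0.0575,0.001],[0,0,-0.315],0.03],[[-0.015,-0.0715,0.001],[0,0,-0.395],0.03]])

```text
time: 8.0
tool_pos: [0.6135, -0.0343, 0.1419]
tool_rot: [3.14, -0.001, 0.879]
contact_force: [2.4, 0.3, -1.9]
opening: 0.0345
grip_force: 25.0
```

```bash
python3 -c "
from h import *
swing([.38,.3,.22,.15,.08])"
```

```text
t 8.0 fix [0.0793 0.0742 0.1419] rot [ 3.14e+00 -1.00e-03  8.79e-01] F [ 2.4  0.3 -1.9] op 0.0345 g 24.999403059482574
0.38 ([-0.0013, -0.0109, -0.0014], [0.0015, -0.001, -0.056])
0.3 ([-0.0028, -0.0257, -0.0014], [0.0015, -0.0009, -0.136])
0.22 ([-0.0056, -0.0403, -0.0014], [0.0015, -0.0009, -0.216])
0.15 ([-0.0089, -0.0529, -0.0015], [0.0016, -0.0008, -0.286])
0.08 ([-0.0131, -0.0652, -0.0015], [0.0016, -0.0008, -0.356])
```

Request:
arm_command(moves=[[[-0.0013,-0.011,-0.0015],[0,0,-0.056],0.03],[[-0.003,-0.0255,-0.0015],[0,0,-0.136],0.03],[[-0.0055,-0.04,-0.0015],[0,0,-0.216],0.03],[[-0.009,-0.053,-0.0015],[0,0,-0.286],0.03],[[-0.013,-0.065,-0.0015],[0,0,-0.356],0.03]])

```text
time: 8.5
tool_pos: [0.555, -0.003, 0.1434]
tool_rot: [3.14, 0.0, 1.235]
contact_force: [3.0, -1.0, -3.0]
opening: 0.0348
grip_force: 25.0
```

```bash
python3 - <<'E'
from h import *
swing([.04,0.0])
im=robot.read_camera('scene')[:,:,::-1];cv2.imwrite('pics/s6.png',im)
cv2.imwrite('pics/s6c.png',cv2.resize(im[150:350,120:380],(780,600),interpolation=2))
E
```

```text
t 8.5 fix [0.015  0.0902 0.1434] rot [3.14  0.    1.235] F [ 3. -1. -3.] op 0.0348 g 24.99947100877762
0.04 ([0.0, -0.0076, 0.0001], [0.0016, 0.0002, -0.0398])
0.0 ([-0.0005, -0.015, 0.0001], [0.0016, 0.0003, -0.0798])
```

View pics/s6c.png

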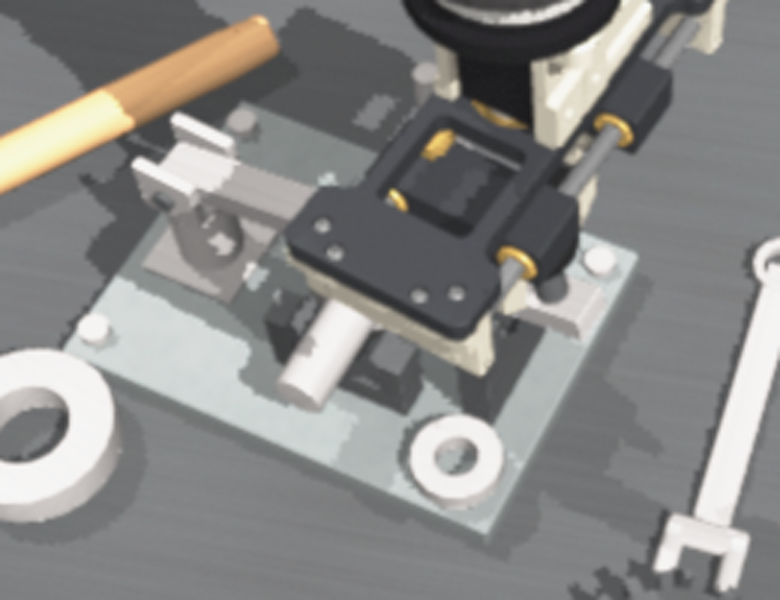

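The bar is now raised over the shaft and keeper, and its end shows past the gripper at (565,305). I'll finish the swing and lower it.

Request:
arm_command(moves=[[[0,-0.0075,0],[0,0,-0.04],0.03],[[-0.0005,-0.015,0],[0,0,-0.08],0.03],[[-0.0005,-0.015,0],[0,0,-0.08],0.03],[[-0.0005,-0.015,0],[0,0,-0.08],0.03],[[-0.0005,-0.015,0],[0,0,-0.08],0.03]])

```text
time: 9.05
tool_pos: [0.541, 0.0012, 0.143]
tool_rot: [-3.141, 0.0, 1.309]
contact_force: [0.7, -0.2, -3.0]
opening: 0.0345
grip_force: 25.0
```

```bash
python3 -c "
from h import *
swing([0.0])
for l in(.17,.12,.07,.03,0):swing([0],l)"
```

```text
t 9.05 fix [0.0004 0.0908 0.143 ] rot [-3.141  0.     1.309] F [ 0.7 -0.2 -3. ] op 0.0345 g 24.999665915966034
0.0 ([0.0002, -0.0004, -0.0002], [-0.0001, 0.0002, -0.0051])
t 9.05 fix [0.0004 0.0908 0.143 ] rot [-3.141  0.     1.309] F [ 0.7 -0.2 -3. ] op 0.0345 g 24.999665915966034
0 ([0.0042, -0.0004, 0.0092], [-0.0001, 0.0002, -0.0051])
t 9.05 fix [0.0004 0.0908 0.143 ] rot [-3.141  0.     1.309] F [ 0.7 -0.2 -3. ] op 0.0345 g 24.999665915966034
0 ([0.0077, -0.0005, 0.0188], [-0.0001, 0.0002, -0.0051])
t 9.05 fix [0.0004 0.0908 0.143 ] rot [-3.141  0.     1.309] F [ 0.7 -0.2 -3. ] op 0.0345 g 24.999665915966034
0 ([0.0108, -0.0005, 0.0285], [-0.0001, 0.0002, -0.0051])
t 9.05 fix [0.0004 0.0908 0.143 ] rot [-3.141  0.     1.309] F [ 0.7 -0.2 -3. ] op 0.0345 g 24.999665915966034
0 ([0.0128, -0.0006, 0.0364], [-0.0001, 0.0002, -0.0051])
t 9.05 fix [0.0004 0.0908 0.143 ] rot [-3.141  0.     1.309] F [ 0.7 -0.2 -3. ] op 0.0345 g 24.999665915966034
0 ([0.0142, -0.0006, 0.0424], [-0.0001, 0.0002, -0.0051])
```

Request:
arm_command(moves=[[[0.004,0,0.009],[0,0,0],0.03],[[0.0077,0,0.0185],[0,0,0],0.03],[[0.0107,0,0.028],[0,0,0],0.03],[[0.0128,0,0.036],[0,0,0],0.03],[[0.0138,0,0.04],[0,0,0],0.03]])

```text
time: 9.55
tool_pos: [0.5437, 0.0146, 0.1024]
tool_rot: [-3.14, 0.001, 1.311]
contact_force: [-10.4, -8.2, 25.9]
opening: 0.0346
grip_force: 25.0
```

```bash
python3 -c "
from h import *
swing([0.0],0)"
```

```text
t 9.55 fix [-0.0003  0.1044  0.1024] rot [-3.140e+00  1.000e-03  1.311e+00] F [-10.4  -8.2  25.9] op 0.0346 g 25.003039240837097
0.0 ([0.0006, 0.0003, 0.0018], [-0.0018, 0.0013, -0.0035])
```

Upward contact suggests the bar has bottomed, with slight grip slip. Releasing and looking.

Request:
arm_command(moves=[[[0,0,0],[0,0,0],0.05],[[0,0,0],[0,0,0],0.07],[[0,0,0],[0,0,0],0.08],[[0,0,0],[0,0,0],0.08],[[0,0,0],[0,0,0],0.08]])

```text
time: 10.05
tool_pos: [0.5444, 0.0149, 0.1032]
tool_rot: [3.141, -0.0, 1.311]
contact_force: [-0.2, -0.3, 0.4]
opening: 0.0698
grip_force: 0.0
```

Request:
arm_command(moves=[[[0,0,-0.03],[0,0,0],0.085],[[0,0,-0.07],[0,0,0],0.085],[[0,0,-0.11],[0,0,0],0.085],[[-0.04,0,-0.12],[0,0,0],0.085],[[-0.08,0,-0.12],[0,0,0],0.085]])

```text
time: 10.55
tool_pos: [0.5248, -0.0629, 0.2258]
tool_rot: [3.136, -0.0, 1.314]
contact_force: [0.8, -0.5, -0.6]
opening: 0.0851
grip_force: 0.0
```

Request:
arm_command(moves=[[[-0.05,0,0],[0,0,0],0.085],[[-0.1,0,0],[0,0,0],0.085],[[-0.15,0,0],[0,0,0],0.085],[[-0.15,0,0],[0,0,0],0.085],[[-0.15,0,0],[0,0,0],0.085]])

```text
time: 11.05
tool_pos: [0.4848, -0.2084, 0.2231]
tool_rot: [-3.142, -0.0, 1.308]
contact_force: [0.6, 0.9, 0.9]
opening: 0.0853
grip_force: 0.0
```

```bash
python3 - <<'E'
from h import *
st();ims=[]
T=robot.camera_model('top');S=robot.camera_model('scene')
for n,m in(('top',T),('scene',S)):
    im=robot.read_camera(n)[:,:,::-1];cv2.imwrite(f'pics/{n}7.png',im)
    u=proj(m,F(0,.03,.08)).astype(int);x,y=u-[65,75];ims.append(cv2.resize(im[y:y+150,x:x+130],(400,461),interpolation=2));print(n,x,y,'exp knob',proj(m,knobF(0,0)),'5deg lift',proj(m,knobF(0,.08)))
    print('tip',proj(m,F(-.062,0,.13)))
cv2.imwrite('pics/c7.png',np.hstack(ims))
E
```

```text
t 11.05 fix [-0.0028 -0.1262  0.2231] rot [-3.142 -0.     1.308] F [0.6 0.9 0.9] op 0.0853 g 0.0
top 303 135 exp knob [313.99461983 202.42770758] 5deg lift [316.88436665 198.76697852]
tip [397.60506115 247.29730029]
scene 197 160 exp knob [313.600911   239.35499507] 5deg lift [310.54342112 231.1443489 ]
tip [262.09104001 171.46039096]
```

View pics/c7.png

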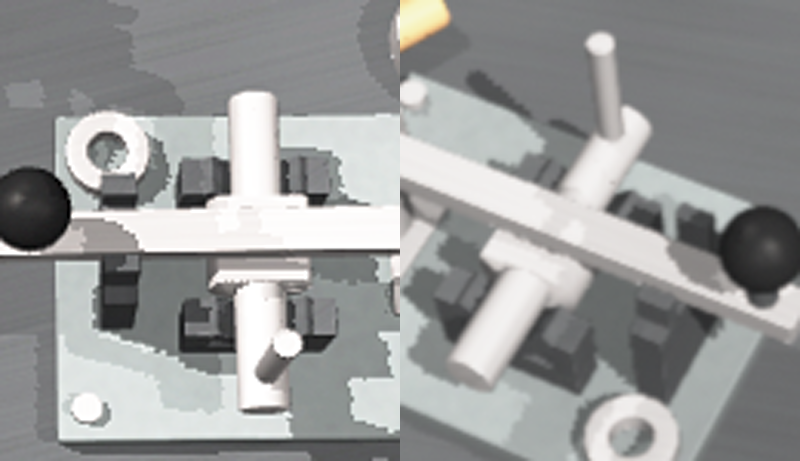

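The bar lies in the notch between the cheeks. The knob is at (312.7,202.6) top and (315,241) scene, matching the level-home prediction within about 2 px. The pin tip shows the same small calibration offset, so it is upright. The gripper is clear, so I'm handing in.

```bash
python3 -c "
from h import *
print(robot.hand_in())"
```

```text
the job is handed in; nothing more can be done
None
```

I rolled the shaft flat-up, set the hold-down bar home in the keeper notch, let go, and handed the job in at about 11 s; camera checks showed the pin upright and the bar level, but no verdict was returned.

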